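# Clamp a re-glued bedside tray with a squeeze-grip bar clamp

### The job

Lift the top wooden tray (green floor) off the other tray and set it down flat on the clamp's dark base between the fixed and the moving jaw, long sides facing the jaws and its pale divider in line with the middle of the jaws, then let go of it. Pump the clamp's orange trigger towards the black handle, working the jaw with the trigger alone, until the rubber pad presses the tray snugly against the fixed jaw and the pad's yellow spring plunger has sunk about half-way into the jaw (never near its bottom stop, which would crush the joint). Finish while still holding the trigger squeezed like that, hands off the tray and the jaw, and leave the other things where they are.

Things in the scene. Friction and masses are not known exactly. Their poses are not given: they have to be found in the camera images.
- tray: Upper wooden valet tray, mid-brown, green floors: 116 (own x) x 80 (own y) x 40 mm, 0.15-0.3 kg. Origin: centre of its underside, z up. Floor top at z 9, walls 8 thick, rim at z 40. A pale divider 10 mm thick runs along y through the middle, top at z 34; beside it two empty compartments 45 (x) x 64 (y): pinch it from above across x. Half-turn symmetric.
- tray_low: Bystander: the lower tray, same shape, dark brown, grey floors, on the table. Origin: centre of its underside. The upper tray rests on its rim with its 96 x 60 x 4 mm foot inside (2 mm play); upper origin 36 mm above this one.
- clamp: Bar clamp, fixed to the table; place and yaw vary. Origin: underside of its base, below the fixed jaw's working face; y along the bar from fixed jaw to moving jaw, then to trigger and handle; z up. Dark wood base x -60..60, y -30..305, top z 8 mm: the tray stands on it, centred at x 0, y about 45. Blue housing x -23..23, y 195..260, top z 75 mm.
- anvil: Fixed jaw: blue block 50 (x) x 18 (y) mm, top at clamp z 52 mm, rubber face towards +y at clamp y 0 (clamp z 17..47). Origin: clamp x 0, y 0, z 8 mm; axes as the clamp's.
- jaw: Moving jaw: blue block 50 (x) x 22 (y) mm, z 12..54, on a steel bar; carries the pad. Origin = clamp's origin when fully open; slides to clamp -y by up to 78 mm as the trigger is pumped. Block front at own y 159 mm, free pad face at own y 135. Starts 5 to 25 mm advanced. 3 N friction holds it when unloaded. Not to be pushed by hand.
- pad (a joint): How far the sprung pad is pushed back into the moving jaw: 0 free (16 mm of yellow plunger shows between pad and jaw block), 0.016 m bottomed (none shows). Spring 1.2 N per mm. Wanted at the end: about 0.008.
- pad_face (a point): Middle of the pad's rubber face (34 mm wide, 24 high, clamp z 32 mm, looks to clamp -y). The tray is held by both jaws when this is 80 mm from the fixed jaw's face.
- trigger: Orange bar 26 (x) x 12 (y) mm, hinged at clamp y 212.5, z 50 mm (origin), top at z 140. Leans 0.15 rad to -y at rest; swings 0.2 rad to clamp +y towards the handle, springs back. A squeeze moves the jaw 0.9 mm per mm of top travel, up to 15 mm; teeth every 7 mm, so up to 7 mm may be idle. No catch: let go, a pressed pad drives the jaw back until 1-3 N are left.
- trigger_tip (a point): Middle of the trigger's top: clamp y 199, z 139 mm at rest, clamp y 217 squeezed home. Needs 2-3 N free, up to 20 N while the pad presses. Outer (-y) face at the top: clamp y 193 at rest, 211 home.
- handle_tip (a point): Middle of the top of the fixed black handle post behind the trigger, 26 (x) x 13 (y) mm, clamp y 232..245, top z 145 mm. Trigger and handle together measure 52 mm along clamp y at rest, 34 squeezed. Straddle both from above, TCP at about clamp y 229, z 125: one finger pushes the trigger, the other stays outside the handle.
- tumbler: Bystander: glass tumbler, 74 mm wide, 90 mm high; origin: centre of its underside.
- pipe: Bystander: dark smoking pipe about 135 mm long, bowl 40 mm wide and 42 mm high; origin: under the bowl, stem along its x.
- clock: Bystander: white alarm clock 45 x 100 x 81 mm; origin: centre of its underside.
- book: Bystander: blue book lying flat, 130 x 190 x 24 mm; origin: centre of its underside.
- glue: Bystander: white glue bottle with an orange cap, 48 mm wide, 130 mm high; origin: centre of its underside.
- glasses_case: Bystander: dark spectacles case 62 x 155 x 34 mm; origin: centre of its underside.
- screwdriver: Bystander: screwdriver lying along its x; origin: centre of its underside.
There are look-alikes about, which are no part of the job. Leave any purple or red look-alike of the tray alone.

How it is judged:
On the way, in this order (a step that is already met when the one before it is completed fails the run):
1. the top tray is lifted clear of the other tray (height (world z) of tray above 0.06 m and contact force between tray and tray_low below 0.05 N and contact force between the fingers and tray above 1 N), for 0.1 s.
2. the tray stands flat on the clamp's base between the jaws, divider in line with them, let go, the moving jaw not yet on it (z of tray in the frame of clamp between 0.004 and 0.013 m and angle between tray's own z axis and vertical below 0.1 rad and x of tray in the frame of clamp between -0.014 and 0.014 m and angle between the y axis of tray and the y axis of clamp, either way round below 0.15 rad and contact force between each of the arm, the fingers and tray below 0.1 N and contact force between tray and jaw below 0.1 N and y of tray in the frame of clamp between 0.03 and 0.095 m), for 0.2 s.
3. the pumped jaw's pad has reached the tray (contact force between tray and jaw above 0.5 N), for 0.05 s.
At the end, for the whole second after the job is handed in: Fingers still squeeze the trigger (>1 N). Tray level on the base, divider within 14 mm and 0.15 rad of the jaws' middle line, centre 35-45 mm from the fixed jaw; pad sunk 4.5-11.8 mm, both jaws press over 4 N (under 18); robot off tray and jaw; tray still; bystanders moved under 30 mm (z of tray in the frame of clamp between 0.004 and 0.013 m and angle between tray's own z axis and vertical below 0.1 rad and x of tray in the frame of clamp between -0.014 and 0.014 m and angle between the y axis of tray and the y axis of clamp, either way round below 0.15 rad and y of tray in the frame of anvil between 0.035 and 0.045 m and value of joint pad between 0.0045 and 0.0118 m and contact force between tray and jaw between 4 and 18 N and contact force between tray and anvil above 4 N and contact force between the fingers and trigger above 1 N and contact force between each of the fingers, the arm and tray below 0.1 N and contact force between each of the arm, the fingers and jaw below 0.1 N and linear speed of tray below 0.01 m/s and distance of each of tray_low, tumbler, pipe, clock, book, glue, glasses_case, screwdriver from where it was at the start of the episode below 0.03 m); the arm keeps its last pose, push and grip.
It fails at once if the pad is driven close to its bottom stop (sunk more than 13 of 16 mm): the joint is crushed (value of joint pad above 0.013 m).
It fails at once if the moving jaw is pushed by the robot itself instead of by the trigger (more than 2 N) (contact force between any of the fingers, the arm and jaw above 2 N).
It fails at once if a bystander is moved more than 30 mm (distance of any of tray_low, tumbler, pipe, clock, book, glue, glasses_case, screwdriver from where it was at the start of the episode above 0.03 m).
It also fails if it takes over 72 s, if anything falls off the work surface, if the arm or the gripper's body presses on something with over 40 N, if the wrist force passes 120 N, or if a joint passes its speed limit or range.

### The arm

A 7-joint arm with a two-finger parallel gripper is mounted at the origin on the work surface. World frame = base frame: x ahead of the robot, y to its left, z up, the work surface at z = 0. Lengths are in m, angles in rad, forces in N, time in s.
With the tool pointing down it reaches from about 0.4 to 0.85 m from the base axis. Payload 10.4 kg.
Tool frame: the origin (TCP) lies between the finger pads, 19 mm behind the fingertips; this is the grasp point; z points along the fingers, y is the line along which they close (so a half turn about z gives the same grasp; the last joint's range is limited). The gripper opens to 85 mm and grips with 20 to 120 N. Pads are 22 mm wide; open, the fingers measure 114 mm over their backs; the gripper's body (76 mm by 85 mm) begins 54 mm behind the grasp point. The pads swing forward as they close: fully open they stand 13 mm farther back than shut.
Start: joints at [1.251, 0.332, -0.065, 1.46, 0.022, 1.35, -0.088], TCP at [0.183, -0.598, 0.25] pointing down, gripper open.
Joint ranges: [-2.6, 2.6], [-0.5, 2.12], [-1.47, 1.34], [0.16, 2.42], [-1.27, 4.41], [0.06, 2.06], [-2.6, 2.6]. Speed limits (rad/s): [2.22, 2.22, 2.79, 2.79, 3.14, 3.14, 3.14].

### API

Orientations are given as a unit quaternion [x, y, z, w].
In Python, from workcell import get_obs, camera, hand_in gives the robot as it stands. The module is installed in compiled form; this text tells all that it offers.
- The arm moves only by the tool move_arm, never from a script. Its argument "plan" is a list of rows, each an object with "delta_pos": the shift along the tool's x, y, z in shares of 1 m (1.0 is 1 m), a list of three; "turn": the turn, a rotation vector about the tool's x, y, z in shares of 2 rad (1.0 is 2 rad), a list of three; "fingers": the closure, from 0 (fully open) to 1 (shut). A call has 1 to 12 rows; each row is the pose to reach, as a shift and turn from the pose commanded when the call began, along the tool's axes at that moment; what a row does not reach only later rows make up. A row lasts 1/8 s, in which the tool goes at most 62.5 mm and 10.7 degrees, less where a joint would pass 70% of its speed; a pose out of reach is approached as far as the arm can. Shift and turn numbers lie between -1 and 1, and a call with a number outside is refused. A call with a gripper value outside its range is refused whole. The fingers move at their own pace and stop on an object; "force" is the grip in N (left out, the last holds). Time passes only in rows, so rows that repeat a pose let the fingers close. It gives the time, the measured TCP pose, the force, the opening and the grip force at its end, in the units of the state.
- get_obs(): the state, without advancing time (a new reading comes with each control period).
- camera(name): name is "scene" or "top"; returns a dict with "color" (480x640x3 uint8, red, green, blue), "range_z" (480x640 float32, m along the optical axis (not along the pixel's ray), 0 where there is no reading), "fx", "fy", "cx", "cy" (pixels), "R" (3x3) and "t" (3): a world point X has camera coordinates R X + t. Camera axes: x right, y down, z forward; pixel columns grow to the right and rows downward; lengths in m; the calibration is good to about 2 mm. A picture is of the moment at which its call begins.
- hand_in(): hands the job in; it is judged then, once.
The state is a dict: "clock": time; "joint_pos": joint angles; "joint_velocities": joint speeds; "tau": joint torques, N m; "position": TCP position; "ee_rot": TCP orientation; "ft_force": force on the tool from outside, world axes, zero at the start; "torque": the same for the moment, N m; "grip_width": opening from 0.0 (shut) to 1.0 (fully open); "grasp_force": force on a finger pad.
Only numpy, scipy, OpenCV 4.12 (cv2) and the standard library are available. Lean on these libraries where they do the work, as an engineer would, in place of code of your own. Each camera call takes 0.05 s, during which the arm holds its last target. There are 200 camera calls.

## Working session

There is one attempt and no reset: what is moved stays moved. The work goes in short steps, Python scripts to look and compute and a tool call to move; the robot and the scene stay as the last step left them, time stands still between calls to the robot, and variables do not carry over. Pictures are saved under pics/ and viewed, at most 10 in all, crops included, and the job is handed in when it is done.

Besides the shell and the picture viewer there is one more tool, called after "Call:" by a JSON object that holds its "fn" and its "kwargs", one argument or row to a line. move_arm: Moves the arm, as the interface text tells. Its arguments: {"type":"object","properties":{"plan":{"type":"array","items":{"type":"object","properties":{"delta_pos":{"type":"array","items":{"type":"number"}},"turn":{"type":"array","items":{"type":"number"}},"fingers":{"type":"number"}}}},"force":{"type":"number"}},"required":["plan"]}

```bash
mkdir -p pics; cat > h.py <<'E'
import numpy as np, cv2, pickle
from workcell import get_obs, camera
def shot(n):
    c=camera(n); return c
def cloud(c):
    z=c["range_z"]; v,u=np.mgrid[:480,:640]
    P=np.stack([(u-c["cx"])/c["fx"]*z,(v-c["cy"])/c["fy"]*z,z],-1)
    W=(P-c["t"])@c["R"]; W[z==0]=np.nan; return W
def proj(c,X):
    q=c["R"]@np.array(X)+c["t"]; return q[0]/q[2]*c["fx"]+c["cx"],q[1]/q[2]*c["fy"]+c["cy"]
E
python3 - <<'E'
from h import *
for n in("scene","top"):
    c=shot(n); pickle.dump(c,open(n+".pkl","wb")); cv2.imwrite(f"pics/{n}0.png",c["color"][...,::-1])
    print(n,c["fx"],c["cx"],c["cy"],c["R"].round(3).tolist(),c["t"])
print(get_obs())
E
```

```text
scene 481.99308889391807 326.17853353902615 242.6579663857664 [[0.733, 0.68, 0.018], [0.371, -0.378, -0.848], [-0.57, 0.629, -0.529]] [-0.3279355  -0.09142875  1.73550933]
top 483.56738650123623 325.20517219089226 235.38728813653393 [[0.007, -1.0, 0.004], [-0.986, -0.008, -0.167], [0.167, -0.003, -0.986]] [-0.01656697  0.50239926  1.36653421]
{'clock': 0.1, 'joint_pos': array([ 1.25138423,  0.33282296, -0.06470466,  1.46086715,  0.02157377,
        1.34991781, -0.08850615]), 'joint_velocities': array([ 0.00187668, -0.00280937,  0.00162752, -0.00441846, -0.00039276,
        0.00060067, -0.001497  ]), 'tau': array([ 2.79914420e-03, -6.26745415e+01,  4.96686122e-02, -3.92428064e+01,
        1.61643361e-02,  7.01650511e-03, -5.84055761e-05]), 'position': array([ 0.18270899, -0.59735932,  0.24928188]), 'ee_rot': array([ 9.89006922e-01,  1.47867748e-01, -1.14233979e-04, -6.50627302e-04]), 'ft_force': array([-0.28181587, -0.07790564, -0.61005558]), 'torque': array([ 0.02852433, -0.02723728, -0.03056221]), 'grasp_force': 0.0, 'grip_width': 1.0011366110675233}
```

View pics/scene0.png

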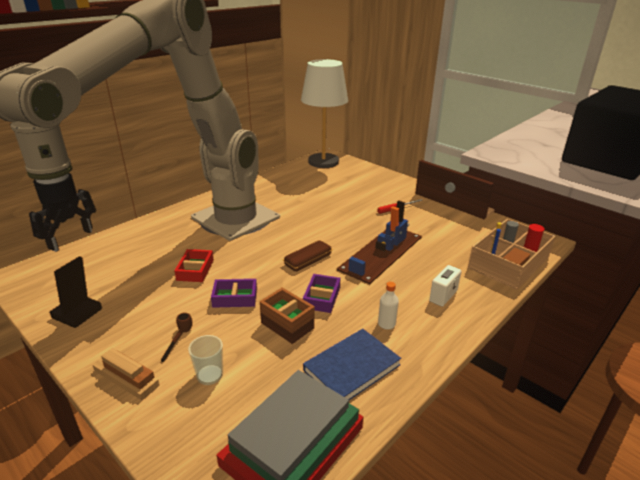

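View pics/top0.png

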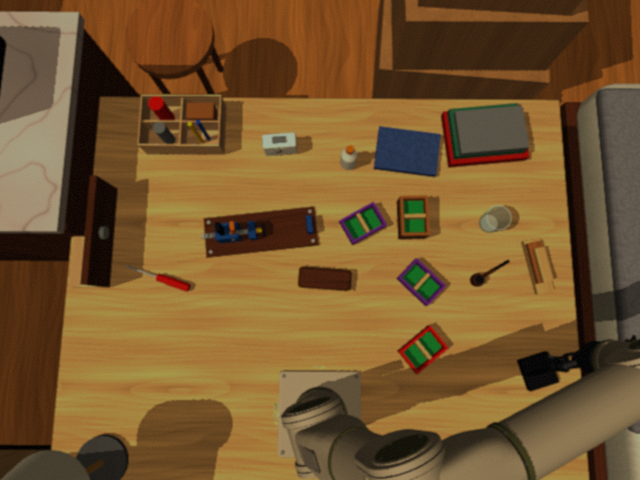

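Candidates for the tray: brown with green floor at top (414,217) / scene (287,312), purple at top (363,223) and (421,281), and red at top (423,348). The brown one is on a stack, so I choose it. Clamp: base at top (262,231), fixed jaw at the right end (311,223), trigger and handle on the left.

```bash
cat > meas.py <<'E'
from h import *
T=pickle.load(open("top.pkl","rb"));S=pickle.load(open("scene.pkl","rb"))
wt,ws=cloud(T),cloud(S)
def rect(P,name):
    r=cv2.minAreaRect(P[:,:2].astype(np.float32)); print(name,len(P),"c",np.round(r[0],4),"sz",np.round(r[1],4),"ang",round(r[2],2),"z",np.round(np.nanpercentile(P[:,2],[5,50,95]),4))
def box(u0,v0,u1,v1):
    m=np.zeros((480,640),bool);m[v0:v1,u0:u1]=1;return m
hsv=cv2.cvtColor(T["color"],cv2.COLOR_RGB2HSV)
b=box(392,188,440,245)
# tray rim
for lo,hi in((.065,.09),):
    rect(wt[b&(wt[...,2]>lo)&(wt[...,2]<hi)],"tray rim top")
b2=(ws[...,2]>.065)&(ws[...,2]<.09)&box(250,280,320,345)
rect(ws[b2],"tray rim scene")
g=b&(hsv[...,0]>45)&(hsv[...,0]<85)&(hsv[...,1]>120); rect(wt[g],"green")
# divider : pale px inside
# clamp base: dark, z .002-.013
c=box(195,200,325,262)
base=c&(wt[...,2]<.03)&(hsv[...,2]<110)
rect(wt[base&np.isfinite(wt[...,2])],"base top")
blue=c&(hsv[...,0]>100)&(hsv[...,0]<130)&(hsv[...,1]>120)
n,l,s,ce=cv2.connectedComponentsWithStats(blue.astype(np.uint8))
for i in range(1,n):
    if s[i,4]>15: rect(wt[l==i],"blue %s"%ce[i].round())
orr=c&((hsv[...,0]<14))&(hsv[...,1]>180)&(hsv[...,2]>130)&(wt[...,2]>.05); rect(wt[orr],"orange")
a=c&(wt[...,2]>.125); rect(wt[a],"hi")
hs=cv2.cvtColor(S["color"],cv2.COLOR_RGB2HSV)
cs=box(330,190,430,285)
bl=cs&(hs[...,0]>100)&(hs[...,0]<130)&(hs[...,1]>120)
n,l,s,ce=cv2.connectedComponentsWithStats(bl.astype(np.uint8))
for i in range(1,n):
    if s[i,4]>15: rect(ws[l==i],"S blue %s"%ce[i].round())
a=cs&(ws[...,2]>.125)&(ws[...,2]<.16); rect(ws[a],"S hi")
C=np.hstack([cv2.resize(T["color"][185:275,195:325],None,fx=4.4,fy=4.4,interpolation=2),cv2.resize(T["color"][185:275,385:445],None,fx=3.6,fy=4.4,interpolation=2)])
cv2.imwrite("pics/crop1.png",C[...,::-1]);print(C.shape)
E
python3 meas.py
```

```text
tray rim top 506 c [ 0.5577 -0.2686] sz [0.1161 0.0814] ang 1.2 z [0.0672 0.0739 0.0794]
tray rim scene 727 c [ 0.5594 -0.2689] sz [0.1194 0.0851] ang 0.8 z [0.066  0.0743 0.0786]
green 466 c [ 0.5619 -0.2719] sz [0.0975 0.0475] ang 11.5 z [0.0401 0.0449 0.05  ]
base top 3605 c [0.5203 0.1725] sz [0.1208 0.3567] ang 6.53 z [0.0016 0.0073 0.0131]
blue [309. 224.] 90 c [0.5349 0.0345] sz [0.0475 0.0138] ang 10.07 z [0.0464 0.0512 0.0555]
blue [226. 234.] 230 c [0.5085 0.2686] sz [0.0463 0.0627] ang 7.29 z [0.0433 0.0735 0.1073]
blue [237. 226.] 20 c [0.5271 0.2433] sz [0.009  0.0096] ang 7.19 z [0.0389 0.0588 0.0785]
blue [252. 230.] 123 c [0.5154 0.2041] sz [0.049  0.0286] ang 7.34 z [0.0453 0.0522 0.0578]
orange 22 c [0.5128 0.2426] sz [0.0232 0.0084] ang 3.63 z [0.1352 0.1382 0.1422]
hi 106 c [0.5096 0.2615] sz [0.0268 0.0513] ang 5.27 z [0.1273 0.1402 0.147 ]
S blue [403. 222.] 18 c [0.5282 0.2755] sz [0.0099 0.033 ] ang 9.81 z [0.0736 0.0765 0.0795]
S blue [357. 260.] 28 c [0.5413 0.0332] sz [0.0432 0.0137] ang 1.45 z [0.0506 0.0534 0.0562]
S hi 130 c [0.6146 0.0976] sz [0.0401 0.4473] ang 32.0 z [0.1262 0.1338 0.1465]
(396, 788, 3)
```

View pics/crop1.png

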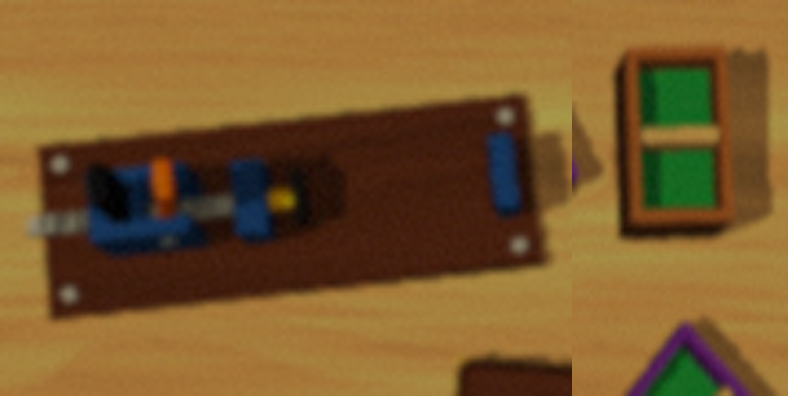

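```bash
cat > meas2.py <<'E'
from h import *
T=pickle.load(open("top.pkl","rb"));S=pickle.load(open("scene.pkl","rb"))
def cast(c,uv,z):
    uv=np.asarray(uv,float); d=np.stack([(uv[:,0]-c["cx"])/c["fx"],(uv[:,1]-c["cy"])/c["fy"],np.ones(len(uv))],1)@c["R"]
    o=-c["R"].T@c["t"]; return (o+d*((z-o[2])/d[:,2])[:,None])[:,:2]
def rect(c,m,z,name):
    n,l,s,ce=cv2.connectedComponentsWithStats(m.astype(np.uint8)); 
    k=1+np.argmax(s[1:,4]); m=(l==k)
    P=cast(c,np.argwhere(m)[:,::-1],z); r=cv2.minAreaRect(P.astype(np.float32))
    print(name,m.sum(),np.round(r[0],4),np.round(r[1],4),round(r[2],2),"centroid",P.mean(0).round(4)); return r
def box(u0,v0,u1,v1):
    m=np.zeros((480,640),bool);m[v0:v1,u0:u1]=1;return m
for n,c,cb,tb in(("T",T,box(195,200,325,262),box(392,188,440,245)),("S",S,box(330,215,430,290),box(250,280,322,345))):
    h=cv2.cvtColor(c["color"],cv2.COLOR_RGB2HSV).astype(int);H,Sa,V=h[...,0],h[...,1],h[...,2]
    W=cloud(c)
    m=cb&(V<110)&(W[...,2]<.2); m=cv2.morphologyEx(m.astype(np.uint8),cv2.MORPH_CLOSE,np.ones((9,9)))
    m=cv2.morphologyEx(m,cv2.MORPH_OPEN,np.ones((13,13))); rect(c,m>0,.008,n+" base")
    bl=cb&(H>100)&(H<130)&(Sa>110)
    z=W[...,2]
    a=bl&(abs(z-.052)<.008)&((W[...,1]<.08)); rect(c,a,.052,n+" anvil")
    a=bl&(abs(z-.054)<.008)&((W[...,1]>.15)&(W[...,1]<.225)); rect(c,a,.054,n+" jaw")
    a=cb&(z>.125)&(z<.16)&(W[...,1]<.3)&(W[...,0]<.6) if n=="T" else box(380,195,420,245)&(z>.128)&(z<.16)&(abs(W[...,0]-.51)<.06)
    rect(c,a&(Sa>150)&(V>120),.139,n+" trig"); rect(c,a&(V<70),.145,n+" handle")
    ye=cb&(H>18)&(H<32)&(Sa>150)&(V>120)&(z>.015)&(z<.06)&(abs(W[...,0]-.52)<.04)
    if ye.any(): rect(c,ye,.032,n+" yellow")
    r=tb&(z>.068)&(z<.085); rect(c,r,.076,n+" rim")
    br=tb&(V>95)&(H<14)&(Sa>130); rect(c,cv2.morphologyEx(br.astype(np.uint8),cv2.MORPH_CLOSE,np.ones((25,25)))>0,.076,n+" rimcol")
    dv=tb&(V>150)&(H>8)&(Sa<150)&(z>.055); 
    if dv.any():rect(c,dv,.070,n+" div")
E
python3 meas2.py
```

```text
T base 4486 [0.5198 0.1739] [0.1202 0.3503] 6.86 centroid [0.5187 0.1782]
T anvil 89 [0.5342 0.0343] [0.0483 0.0156] 6.39 centroid [0.5344 0.0344]
T jaw 117 [0.5149 0.2002] [0.0487 0.0223] 6.47 centroid [0.515  0.2003]
T trig 35 [0.5114 0.2424] [0.025  0.0082] 2.24 centroid [0.5116 0.2423]
T handle 62 [0.5058 0.2775] [0.028  0.0162] 2.59 centroid [0.5051 0.2783]
T yellow 9 [0.5181 0.1826] [0.0085 0.0062] 45.63 centroid [0.5185 0.1829]
T rim 463 [ 0.557 -0.268] [0.1142 0.0823] 0.47 centroid [ 0.5559 -0.2678]
T rimcol 1128 [ 0.5569 -0.2673] [0.1161 0.0815] 2.1 centroid [ 0.5564 -0.2676]
S base 2187 [0.5183 0.2012] [0.1329 0.4014] 10.66 centroid [0.5216 0.1737]
S anvil 37 [0.5396 0.0326] [0.043  0.0125] 7.16 centroid [0.5396 0.0327]
S jaw 13 [0.5063 0.1966] [0.0108 0.0182] 11.78 centroid [0.5056 0.1966]
S trig 36 [0.5187 0.2351] [0.0235 0.0362] 23.75 centroid [0.5184 0.2357]
S handle 32 [0.5191 0.263 ] [0.0189 0.0348] 35.12 centroid [0.5193 0.2638]
S yellow 1 [0.5138 0.196 ] [0. 0.] 0.0 centroid [0.5138 0.196 ]
S rim 634 [ 0.5621 -0.2709] [0.1243 0.0878] 0.92 centroid [ 0.5649 -0.2717]
S rimcol 1508 [ 0.5541 -0.2722] [0.1697 0.145 ] 55.31 centroid [ 0.5522 -0.2622]
S div 5 [ 0.5547 -0.2874] [0.0028 0.0104] 1.95 centroid [ 0.5544 -0.2875]
```

```bash
cat >> h.py <<'E'
from scipy.spatial.transform import Rotation as Ro
def go(p,yaw_y):
    """shift/turn for TCP at p, pointing down, tool y at world angle yaw_y (deg, mod 180)"""
    o=get_obs(); R=Ro.from_quat(o["ee_rot"]); best=None
    for a in (yaw_y,yaw_y+180):
        a=np.radians(a); y=np.array([np.cos(a),np.sin(a),0]); z=np.array([0,0,-1.]); 
        t=(R.inv()*Ro.from_matrix(np.stack([np.cross(y,z),y,z],1))).as_rotvec()
        print("d",R.inv().apply(np.array(p)-o["position"]).round(4).tolist(),"turn",t.round(4).tolist(), "deg",np.degrees(np.linalg.norm(t)).round(1))
    print("pos",o["position"].round(4),"q",o["joint_pos"].round(2),"F",o["ft_force"].round(1),"grip",round(o["grip_width"],3),round(o["grasp_force"],1),"t",round(o["clock"],2))
O=np.array([.5332,.0432,0]);d=np.array([-.1132,.9936,0]);ex=np.array([.9936,.1132,0])
def cl(x,y,z): return O+ex*x+d*y+[0,0,z]
E
python3 -c "
from h import *
go([.5575,-.2682,.16],1)"
```

```text
d [0.4547, -0.205, 0.0895] turn [-0.0012, -0.0008, -1.2914] deg 74.0
d [0.4547, -0.205, 0.0895] turn [-0.0009, 0.0012, 1.8502] deg 106.0
pos [ 0.1827 -0.5974  0.2493] q [ 1.25  0.33 -0.06  1.46  0.02  1.35 -0.09] F [-0.3 -0.1 -0.6] grip 1.001 0.0 t 0.1
```

The rows are not in the units I measure in: turns go in shares of 2 rad. I convert before sending: -1.29 rad / 2 = -0.645.

Call:
{"fn": "move_arm", "kwargs": {
  "plan": [
    {"delta_pos":[0.05,-0.023,0.01],"turn":[0,0,-0.07],"fingers":0.53},
    {"delta_pos":[0.1,-0.046,0.02],"turn":[0,0,-0.14],"fingers":0.53},
    {"delta_pos":[0.15,-0.068,0.03],"turn":[0,0,-0.21],"fingers":0.53},
    {"delta_pos":[0.2,-0.09,0.04],"turn":[0,0,-0.285],"fingers":0.53},
    {"delta_pos":[0.25,-0.113,0.05],"turn":[0,0,-0.355],"fingers":0.53},
    {"delta_pos":[0.3,-0.136,0.06],"turn":[0,0,-0.43],"fingers":0.53},
    {"delta_pos":[0.35,-0.158,0.07],"turn":[0,0,-0.5],"fingers":0.53},
    {"delta_pos":[0.4,-0.18,0.08],"turn":[0,0,-0.57],"fingers":0.53},
    {"delta_pos":[0.455,-0.205,0.09],"turn":[0,0,-0.645],"fingers":0.53},
    {"delta_pos":[0.455,-0.205,0.09],"turn":[0,0,-0.645],"fingers":0.53},
    {"delta_pos":[0.455,-0.205,0.09],"turn":[0,0,-0.645],"fingers":0.53}
  ]
}}

```text
clock: 1.48
position: [0.5576, -0.2688, 0.1595]
ee_rot: [0.702, 0.713, -0.0, -0.0]
ft_force: [-0.8, -0.5, -0.9]
grip_width: 0.47
grasp_force: 0.0
```

```bash
python3 -c "
from h import *
c=shot('scene');W=cv2.resize(c['color'][230:350,220:340],None,fx=4,fy=4,interpolation=2)
t=shot('top');X=cv2.resize(t['color'][180:255,375:450],(480,480),interpolation=2)
cv2.imwrite('pics/g1.png',np.hstack([W,X])[:,:800,::-1])
go([.5575,-.2682,.071],1)"
```

```text
d [0.0019, 0.0005, 0.089] turn [-0.0006, 0.0008, -0.0041] deg 0.2
d [0.0019, 0.0005, 0.089] turn [0.0012, 0.0009, 3.1375] deg 179.8
pos [ 0.5571 -0.27    0.16  ] q [ 0.75  0.42 -0.48  1.57  0.21  1.2   0.25] F [-0.   0.4 -0.6] grip 0.474 0.0 t 1.57
```

View pics/g1.png

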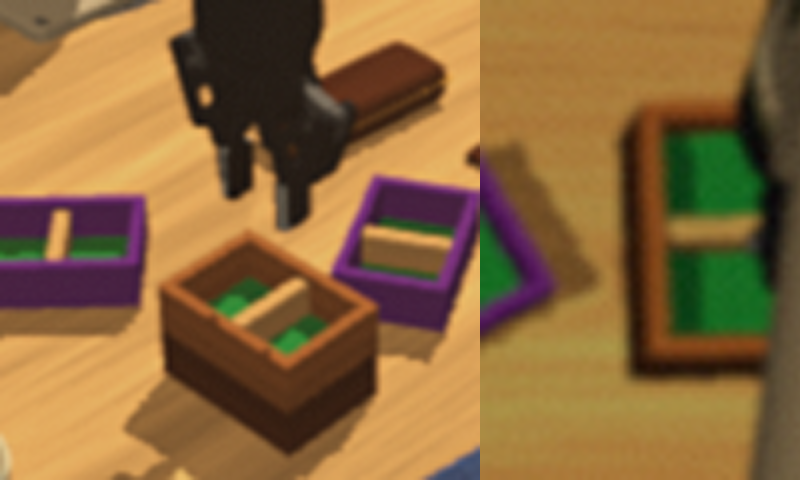

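The fingers (scene crop 235,180 and 290,210) hover above the brown stack, straddling the divider. I descend.

Call:
{"fn": "move_arm", "kwargs": {
  "plan": [
    {"delta_pos":[0.001,0,0.03],"turn":[0,0,0],"fingers":0.53},
    {"delta_pos":[0.001,0,0.06],"turn":[0,0,0],"fingers":0.53},
    {"delta_pos":[0.001,0,0.078],"turn":[0,0,0],"fingers":0.53},
    {"delta_pos":[0.001,0,0.088],"turn":[0,0,0],"fingers":0.53},
    {"delta_pos":[0.001,0,0.088],"turn":[0,0,0],"fingers":0.53}
  ],
  "force": 40
}}

```text
clock: 2.2
position: [0.5578, -0.2678, 0.072]
ee_rot: [0.702, 0.713, -0.0, -0.0]
ft_force: [-0.4, -0.1, 0.4]
grip_width: 0.467
grasp_force: 0.0
```

Call:
{"fn": "move_arm", "kwargs": {
  "plan": [
    {"delta_pos":[0,0,0],"turn":[0,0,0],"fingers":1},
    {"delta_pos":[0,0,0],"turn":[0,0,0],"fingers":1},
    {"delta_pos":[0,0,0],"turn":[0,0,0],"fingers":1},
    {"delta_pos":[0,0,0],"turn":[0,0,0],"fingers":1},
    {"delta_pos":[0,0,0],"turn":[0,0,0],"fingers":1}
  ]
}}

```text
clock: 2.82
position: [0.5585, -0.2679, 0.0731]
ee_rot: [0.701, 0.713, 0.0, 0.001]
ft_force: [-0.7, 0.2, 5.6]
grip_width: 0.108
grasp_force: 41.1
```

Call:
{"fn": "move_arm", "kwargs": {
  "plan": [
    {"delta_pos":[0,0,-0.015],"fingers":1,"turn":[0,0,0]},
    {"delta_pos":[0,0,-0.04],"fingers":1,"turn":[0,0,0]},
    {"delta_pos":[0,0,-0.07],"fingers":1,"turn":[0,0,0]},
    {"delta_pos":[0,0,-0.1],"fingers":1,"turn":[0,0,0]},
    {"delta_pos":[0,0,-0.13],"fingers":1,"turn":[0,0,0]},
    {"delta_pos":[0,0,-0.13],"fingers":1,"turn":[0,0,0]},
    {"delta_pos":[0,0,-0.13],"fingers":1,"turn":[0,0,0]}
  ]
}}

```text
clock: 3.7
position: [0.5574, -0.2674, 0.2011]
ee_rot: [0.701, 0.713, -0.0, -0.001]
ft_force: [0.3, -0.5, -2.4]
grip_width: 0.104
grasp_force: 40.0
```

```bash
python3 -c "
from h import *
print(cl(0,.045,.2))
go(cl(0,.045,.2),6.5)"
```

```text
[0.528106 0.087912 0.2     ]
d [0.3558, -0.0236, 0.0013] turn [-0.0011, -0.0004, -0.0974] deg 5.6
d [0.3558, -0.0236, 0.0013] turn [-0.0006, 0.0017, 3.0442] deg 174.4
pos [ 0.5574 -0.2674  0.2011] q [ 0.75  0.39 -0.49  1.52  0.19  1.28  0.26] F [ 0.3 -0.5 -2.4] grip 0.104 40.0 t 3.7
```

Converted, -0.097 rad / 2 = -0.0485.

Call:
{"fn": "move_arm", "kwargs": {
  "plan": [
    {"delta_pos":[0.03,-0.002,0],"turn":[0,0,0],"fingers":1},
    {"delta_pos":[0.08,-0.005,0],"turn":[0,0,-0.01],"fingers":1},
    {"delta_pos":[0.13,-0.009,0],"turn":[0,0,-0.02],"fingers":1},
    {"delta_pos":[0.18,-0.012,0],"turn":[0,0,-0.025],"fingers":1},
    {"delta_pos":[0.23,-0.015,0],"turn":[0,0,-0.035],"fingers":1},
    {"delta_pos":[0.28,-0.019,0],"turn":[0,0,-0.04],"fingers":1},
    {"delta_pos":[0.33,-0.022,0],"turn":[0,0,-0.045],"fingers":1},
    {"delta_pos":[0.356,-0.024,0],"turn":[0,0,-0.0485],"fingers":1},
    {"delta_pos":[0.356,-0.024,0],"turn":[0,0,-0.0485],"fingers":1},
    {"delta_pos":[0.356,-0.024,0],"turn":[0,0,-0.0485],"fingers":1}
  ]
}}

```text
clock: 4.95
position: [0.5279, 0.087, 0.201]
ee_rot: [0.666, 0.746, -0.001, -0.0]
ft_force: [0.7, 0.8, -2.0]
grip_width: 0.103
grasp_force: 40.0
```

```bash
python3 -c "
from h import *
from meas2 import cast
" >/dev/null; python3 - <<'E'
import sys; sys.path.insert(0,'.')
import os; os.chdir('.')
from h import *
go(cl(0,.045,.046),6.5)
c=shot('scene');t=shot('top')
W=cloud(c); z=W[...,2]
H=cv2.cvtColor(c['color'],cv2.COLOR_RGB2HSV)
m=(abs(W[...,0]-.528)<.075)&(abs(W[...,1]-.088)<.06)&(z>.198-.03)&(z<.23)&(H[...,2]>95)
P=W[m];r=cv2.minAreaRect(P[:,:2].astype(np.float32));print(r,np.percentile(P[:,2],[5,50,95]))
A=cv2.resize(c['color'][150:300,300:450],(400,400));B=cv2.resize(t['color'][170:270,240:340],(400,400))
cv2.imwrite('pics/p1.png',np.hstack([A,B])[...,::-1])
E
```

```text
d [0.0009, 0.0006, 0.155] turn [-0.0017, 0.0004, -0.0012] deg 0.1
d [0.0009, 0.0006, 0.155] turn [0.0007, 0.0026, 3.1404] deg 179.9
pos [0.5279 0.087  0.201 ] q [ 0.38  0.24 -0.71  1.73  0.17  1.23 -0.26] F [ 0.7  0.8 -2. ] grip 0.103 40.0 t 4.95
((0.5303955674171448, 0.08642783761024475), (0.11914590746164322, 0.08925384283065796), 6.204285144805908) [0.17105881 0.19961685 0.20640877]
```

View pics/p1.png

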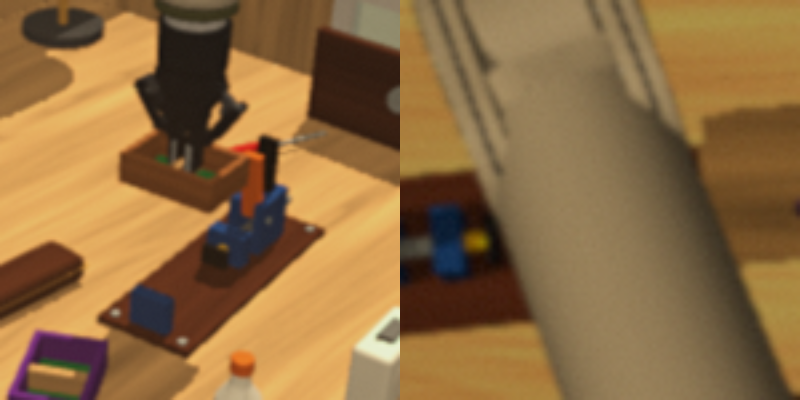

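The tray hangs level over the base between the jaws (scene crop 185,170), clear of both jaws. I lower it.

Call:
{"fn": "move_arm", "kwargs": {
  "plan": [
    {"delta_pos":[0.004,0.0005,0.03],"turn":[0,0,0],"fingers":1},
    {"delta_pos":[0.004,0.0005,0.06],"turn":[0,0,0],"fingers":1},
    {"delta_pos":[0.004,0.0005,0.09],"turn":[0,0,0],"fingers":1},
    {"delta_pos":[0.004,0.0005,0.12],"turn":[0,0,0],"fingers":1},
    {"delta_pos":[0.004,0.0005,0.14],"turn":[0,0,0],"fingers":1},
    {"delta_pos":[0.004,0.0005,0.148],"turn":[0,0,0],"fingers":1},
    {"delta_pos":[0.004,0.0005,0.152],"turn":[0,0,0],"fingers":1},
    {"delta_pos":[0.004,0.0005,0.154],"turn":[0,0,0],"fingers":1},
    {"delta_pos":[0.004,0.0005,0.154],"turn":[0,0,0],"fingers":1}
  ]
}}

```text
clock: 6.18
position: [0.5287, 0.0921, 0.0485]
ee_rot: [0.666, 0.746, 0.0, 0.0]
ft_force: [0.2, -0.1, -2.2]
grip_width: 0.104
grasp_force: 39.9
```

Call:
{"fn": "move_arm", "kwargs": {
  "plan": [
    {"delta_pos":[0,0,0.002],"turn":[0,0,0],"fingers":1},
    {"delta_pos":[0,0,0.003],"turn":[0,0,0],"fingers":1},
    {"delta_pos":[0,0,0.004],"turn":[0,0,0],"fingers":1},
    {"delta_pos":[0,0,0.004],"turn":[0,0,0],"fingers":1}
  ]
}}

```text
clock: 6.68
position: [0.5284, 0.092, 0.0451]
ee_rot: [0.666, 0.746, -0.0, 0.0]
ft_force: [-6.3, -1.3, 12.8]
grip_width: 0.106
grasp_force: 42.0
```

Call:
{"fn": "move_arm", "kwargs": {
  "plan": [
    {"delta_pos":[0,0,-0.001],"turn":[0,0,0],"fingers":1},
    {"delta_pos":[0,0,-0.001],"turn":[0,0,0],"fingers":0.6},
    {"delta_pos":[0,0,-0.001],"turn":[0,0,0],"fingers":0.55},
    {"delta_pos":[0,0,-0.001],"turn":[0,0,0],"fingers":0.55},
    {"delta_pos":[0,0,-0.001],"turn":[0,0,0],"fingers":0.55},
    {"delta_pos":[0,0,-0.03],"turn":[0,0,0],"fingers":0.55},
    {"delta_pos":[0,0,-0.07],"turn":[0,0,0],"fingers":0.55},
    {"delta_pos":[0,0,-0.12],"turn":[0,0,0],"fingers":0.55},
    {"delta_pos":[0,0,-0.18],"turn":[0,0,0],"fingers":0.3},
    {"delta_pos":[0,0,-0.18],"turn":[0,0,0],"fingers":0}
  ]
}}

```text
clock: 7.92
position: [0.5304, 0.0929, 0.2288]
ee_rot: [0.666, 0.746, 0.003, 0.003]
ft_force: [0.2, 0.8, -1.0]
grip_width: 0.859
grasp_force: 0.0
```

```bash
python3 - <<'E'
from h import *
go(cl(0,.229,.21),96.5)
c=shot('scene');t=shot('top')
for n,c in(('S',c),('T',t)):
    W=cloud(c); z=W[...,2]; H=cv2.cvtColor(c['color'],cv2.COLOR_RGB2HSV)
    m=(abs(W[...,0]-.528)<.075)&(abs(W[...,1]-.088)<.06)&(z>.038)&(z<.06)&(H[...,0]<25)&(H[...,2]>80)
    P=W[m]; 
    if len(P)>20:
        r=cv2.minAreaRect(P[:,:2].astype(np.float32)); q=np.array([r[0][0],r[0][1],0])-O; print(n,r,"clamp x,y",q@ex,q@d,np.percentile(P[:,2],[5,50,95]))
    pickle.dump(c,open(n+'2.pkl','wb'))
E
```

```text
d [0.1794, -0.003, 0.0186] turn [0.0058, 0.0066, -1.5711] deg 90.0
d [0.1794, -0.003, 0.0186] turn [0.0066, -0.0058, 1.5705] deg 90.0
pos [0.5304 0.0929 0.2288] q [ 0.39  0.22 -0.73  1.7   0.16  1.28 -0.26] F [ 0.2  0.8 -1. ] grip 0.859 0.0 t 7.92
S ((0.530816376209259, 0.09076015651226044), (0.12018975615501404, 0.08834138512611389), 8.359740257263184) clamp x,y 0.003015441118707649 0.047525597723693844 [0.03955002 0.04695869 0.05140873]
```

Tray stands on the base at clamp x 3, y 47.5 mm, rim 47 mm. Now to the trigger.

Converted, -1.57 rad / 2 = -0.785.

Call:
{"fn": "move_arm", "kwargs": {
  "plan": [
    {"delta_pos":[0.02,0,0],"turn":[0,0,-0.085],"fingers":0},
    {"delta_pos":[0.04,0,0],"turn":[0,0,-0.17],"fingers":0},
    {"delta_pos":[0.06,0,0],"turn":[0,0,-0.255],"fingers":0},
    {"delta_pos":[0.08,0,0],"turn":[0,0,-0.34],"fingers":0},
    {"delta_pos":[0.1,0,0],"turn":[0,0,-0.425],"fingers":0},
    {"delta_pos":[0.12,0,0],"turn":[0,0,-0.51],"fingers":0},
    {"delta_pos":[0.14,0,0],"turn":[0,0,-0.595],"fingers":0},
    {"delta_pos":[0.16,-0.002,0],"turn":[0,0,-0.68],"fingers":0},
    {"delta_pos":[0.179,-0.003,0],"turn":[0.0025,0.0025,-0.75],"fingers":0},
    {"delta_pos":[0.179,-0.003,0.01],"turn":[0.0025,0.0025,-0.785],"fingers":0},
    {"delta_pos":[0.179,-0.003,0.019],"turn":[0.0025,0.0025,-0.785],"fingers":0},
    {"delta_pos":[0.179,-0.003,0.019],"turn":[0.0025,0.0025,-0.785],"fingers":0}
  ]
}}

```text
clock: 9.52
position: [0.5046, 0.2688, 0.2034]
ee_rot: [-0.055, 0.998, -0.001, -0.004]
ft_force: [-0.4, -0.3, 0.9]
grip_width: 1.003
grasp_force: 0.0
```

```bash
python3 - <<'E'
from h import *
go(cl(0,.229,.125),96.5)
c=shot('scene');t=shot('top')
A=cv2.resize(c['color'][170:290,320:440],(400,400));B=cv2.resize(t['color'][180:280,200:330],(400,400))
cv2.imwrite('pics/p2.png',np.hstack([A,B])[...,::-1])
E
```

```text
d [-0.0035, 0.0017, 0.0784] turn [-0.0009, -0.0088, -0.0031] deg 0.5
d [-0.0035, 0.0017, 0.0784] turn [-0.0138, 0.0014, 3.1384] deg 179.8
pos [0.5046 0.2688 0.2034] q [ 0.23  0.43 -1.01  1.62  0.37  1.31  0.85] F [-0.4 -0.3  0.9] grip 1.003 0.0 t 9.53
```

View pics/p2.png

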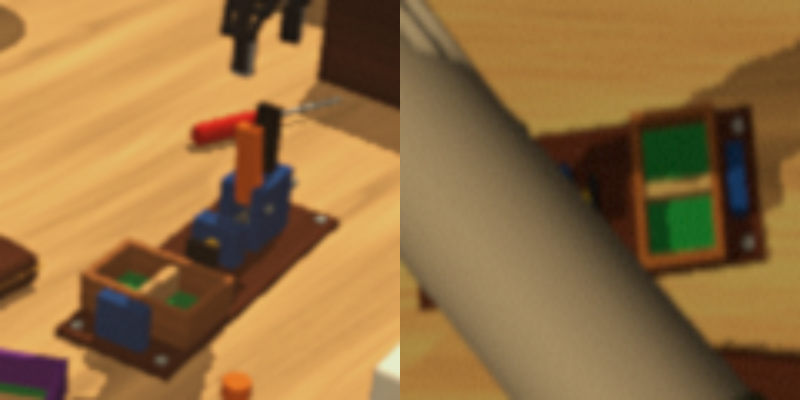

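The tray stands flat between the jaws (top crop 680,185), its divider in line with the fixed jaw (737,178). The gripper is right above the trigger and handle, so I lower it over them.

Converted, -0.008 rad / 2 = -0.004.

Call:
{"fn": "move_arm", "kwargs": {
  "plan": [
    {"delta_pos":[-0.0035,0.0017,0.01],"turn":[0,-0.004,-0.0015],"fingers":0},
    {"delta_pos":[-0.0035,0.0017,0.03],"turn":[0,-0.004,-0.0015],"fingers":0},
    {"delta_pos":[-0.0035,0.0017,0.055],"turn":[0,-0.004,-0.0015],"fingers":0},
    {"delta_pos":[-0.0035,0.0017,0.078],"turn":[0,-0.004,-0.0015],"fingers":0},
    {"delta_pos":[-0.0035,0.0017,0.078],"turn":[0,-0.004,-0.0015],"fingers":0}
  ],
  "force": 40
}}

```text
clock: 10.25
position: [0.5067, 0.2707, 0.1245]
ee_rot: [-0.058, 0.998, -0.001, -0.001]
ft_force: [-0.6, 0.2, 0.5]
grip_width: 0.997
grasp_force: 0.0
```

```bash
cat > jm.py <<'E'
from h import *
import sys
go(cl(0,.229,.125),96.5)
def meas():
    c=shot('scene');W=cloud(c);H=cv2.cvtColor(c['color'],cv2.COLOR_RGB2HSV).astype(int);z=W[...,2]
    Y=(W-O)@d;X=(W-O)@ex; v,u=np.mgrid[:480,:640]
    bl=(H[...,0]>100)&(H[...,0]<130)&(H[...,1]>100)&(abs(X)<.035)&(z>.015)&(z<.062)&(Y>.07)&(Y<.185)
    ye=(H[...,0]>17)&(H[...,0]<34)&(H[...,1]>150)&(H[...,2]>90)&(abs(X)<.03)&(z>.015)&(z<.05)&(Y>.07)&(Y<.185)
    # blue top: cast to z=.054
    return c,W,X,Y,bl,ye
c,W,X,Y,bl,ye=meas()
print("blue n",bl.sum(),"Y pct",np.nanpercentile(Y[bl],[2,10,50,90,98]).round(4),"yellow n",ye.sum(), np.nanpercentile(Y[ye],[5,50,95]).round(4) if ye.any() else "")
t=(abs(X)<.06)&(W[...,2]>.04)&(W[...,2]<.06)&(Y>-.01)&(Y<.11)&~bl&(cv2.cvtColor(c['color'],cv2.COLOR_RGB2HSV)[...,0]<25)
r=cv2.minAreaRect(W[t][:,:2].astype(np.float32));q=np.r_[r[0],0]-O;print("tray x,y",(q@ex).round(4),(q@d).round(4),np.round(r[1],3),round(r[2],1))
pts=[proj(c,cl(x,y,zz)) for x in(-.03,.03) for y in(0,.2) for zz in(0,.06)]
a=np.array(pts);u0,v0=a.min(0).astype(int)-8;u1,v1=a.max(0).astype(int)+8
if len(sys.argv)>1: cv2.imwrite(f"pics/{sys.argv[1]}.png",cv2.resize(c['color'][v0:v1,u0:u1],None,fx=6,fy=6,interpolation=2)[...,::-1]);print(u0,v0,u1,v1)
E
python3 jm.py
```

```text
d [-0.0006, -0.0, -0.0005] turn [-0.0012, -0.0022, 0.0019] deg 0.2
d [-0.0006, -0.0, -0.0005] turn [0.0034, -0.0019, -3.1397] deg 179.9
pos [0.5067 0.2707 0.1245] q [ 0.19  0.51 -0.96  1.7   0.45  1.17  0.79] F [-0.6  0.2  0.5] grip 0.997 0.0 t 10.25
blue n 21 Y pct [0.1475 0.1499 0.1549 0.1643 0.166 ] yellow n 5 [0.1331 0.1395 0.1468]
tray x,y 0.0021 0.0442 [0.117 0.099] 4.5
```

Call:
{"fn": "move_arm", "kwargs": {
  "plan": [
    {"delta_pos":[0,0,0],"turn":[0,0,0],"fingers":0.6},
    {"delta_pos":[0,0,0],"turn":[0,0,0],"fingers":0.6},
    {"delta_pos":[0,0,0],"turn":[0,0,0],"fingers":0.6},
    {"delta_pos":[0,0,0],"turn":[0,0,0],"fingers":0.6},
    {"delta_pos":[0,0,0],"turn":[0,0,0],"fingers":0.6},
    {"delta_pos":[0,0,0],"turn":[0,0,0],"fingers":0.6}
  ]
}}

```text
clock: 11.05
position: [0.5093, 0.2703, 0.1283]
ee_rot: [-0.057, 0.998, -0.001, 0.002]
ft_force: [0.5, -4.7, 5.6]
grip_width: 0.405
grasp_force: 20.9
```

```bash
python3 jm.py
```

```text
d [0.002, 0.0007, 0.0033] turn [-0.0023, 0.0041, 0.0004] deg 0.3
d [0.002, 0.0007, 0.0033] turn [-0.0064, -0.0036, -3.1412] deg 180.0
pos [0.5093 0.2703 0.1283] q [ 0.19  0.5  -0.96  1.7   0.45  1.17  0.8 ] F [ 0.5 -4.7  5.6] grip 0.405 20.9 t 11.05
blue n 27 Y pct [0.1307 0.1335 0.1386 0.1474 0.1495] yellow n 4 [0.1175 0.1307 0.1345]
tray x,y 0.001 0.0512 [0.118 0.117] 6.2
```

Call:
{"fn": "move_arm", "kwargs": {
  "plan": [
    {"delta_pos":[0,0,0],"turn":[0,0,0],"fingers":0.1},
    {"delta_pos":[0,0,0],"turn":[0,0,0],"fingers":0.05},
    {"delta_pos":[0,0,0],"turn":[0,0,0],"fingers":0.05},
    {"delta_pos":[0,0,0],"turn":[0,0,0],"fingers":0.05},
    {"delta_pos":[0,0,0],"turn":[0,0,0],"fingers":0.05}
  ]
}}

```text
clock: 11.72
position: [0.5078, 0.2718, 0.127]
ee_rot: [-0.058, 0.998, 0.0, 0.001]
ft_force: [-0.4, 0.5, 0.6]
grip_width: 0.951
grasp_force: 0.0
```

```bash
python3 jm.py
```

```text
d [0.0007, -0.001, 0.002] turn [0.0002, 0.0017, 0.002] deg 0.2
d [0.0007, -0.001, 0.002] turn [-0.0026, 0.0003, -3.1396] deg 179.9
pos [0.5078 0.2718 0.127 ] q [ 0.19  0.51 -0.96  1.7   0.45  1.17  0.8 ] F [-0.4  0.5  0.6] grip 0.951 0.0 t 11.72
blue n 24 Y pct [0.1275 0.1289 0.1333 0.1412 0.1439] yellow n 5 [0.0817 0.1211 0.1257]
tray x,y 0.0021 0.0518 [0.116 0.112] 6.2
```

Call:
{"fn": "move_arm", "kwargs": {
  "plan": [
    {"delta_pos":[0,0,0],"turn":[0,0,0],"fingers":0.6},
    {"delta_pos":[0,0,0],"turn":[0,0,0],"fingers":0.6},
    {"delta_pos":[0,0,0],"turn":[0,0,0],"fingers":0.6},
    {"delta_pos":[0,0,0],"turn":[0,0,0],"fingers":0.6},
    {"delta_pos":[0,0,0],"turn":[0,0,0],"fingers":0.6},
    {"delta_pos":[0,0,0],"turn":[0,0,0],"fingers":0.6},
    {"delta_pos":[0,0,0],"turn":[0,0,0],"fingers":0.1},
    {"delta_pos":[0,0,0],"turn":[0,0,0],"fingers":0.05},
    {"delta_pos":[0,0,0],"turn":[0,0,0],"fingers":0.05},
    {"delta_pos":[0,0,0],"turn":[0,0,0],"fingers":0.05},
    {"delta_pos":[0,0,0],"turn":[0,0,0],"fingers":0.05}
  ]
}}

```text
clock: 13.15
position: [0.5079, 0.2717, 0.1269]
ee_rot: [-0.058, 0.998, 0.0, 0.001]
ft_force: [-0.2, -0.2, -0.4]
grip_width: 0.954
grasp_force: 0.0
```

```bash
cat > jm2.py <<'E'
from h import *
import sys
from meas2 import cast
def bluetop(c):
    H=cv2.cvtColor(c['color'],cv2.COLOR_RGB2HSV).astype(int)
    v,u=np.mgrid[:480,:640];uv=np.stack([u.ravel(),v.ravel()],1)
    P=(np.c_[cast(c,uv,.054),np.zeros(307200)]-O);x=(P@ex).reshape(480,640);y=(P@d).reshape(480,640)
    b=(H[...,0]>100)&(H[...,0]<130)&(H[...,1]>90)
    s=b&(abs(x)<.03)&(y>.06)&(y<.185)   # block as seen, cast at top height
    z=cloud(c)[...,2]; t=s&(abs(z-.054)<.006)
    return np.percentile(y[t],[5,50,95])*1e3 if t.any() else [np.nan]*3, t.sum()
if __name__=="__main__":
    o=get_obs();print("t",o["clock"],"grip",o["grip_width"],o["grasp_force"],o["position"].round(4),o["ft_force"].round(1))
    r=[]
    for i in range(4):
        c=shot('scene'); m,n=bluetop(c); r.append(m)
    print("jaw top y mm",np.mean(r,0).round(1),np.std(r,0).round(1),n)
    a=np.array([proj(c,cl(x,y,zz)) for x in(-.06,.06) for y in(-.02,.19) for zz in(0,.06)])
    u0,v0=a.min(0).astype(int);u1,v1=a.max(0).astype(int)
    if len(sys.argv)>1: cv2.imwrite(f"pics/{sys.argv[1]}.png",cv2.resize(c['color'][v0:v1,u0:u1],None,fx=6,fy=6,interpolation=2)[:600,:800,::-1]);print(u0,v0,u1,v1)
E
sed -i 's/^for n,c,cb,tb/if __name__=="__main__":\n  for n,c,cb,tb/' meas2.py; python3 - <<'E'
s=open('meas2.py').read().split('\n');k=[i for i,l in enumerate(s) if l.startswith('  for')][0]
s[k+1:]=['  '+l for l in s[k+1:]];open('meas2.py','w').write('\n'.join(s))
E
python3 -c "
from jm2 import *
for f in('scene','S2'): print(bluetop(pickle.load(open(f+'.pkl','rb'))))"
python3 jm2.py j2; python3 jm.py
```

```text
(array([147.27055904, 157.12774473, 168.25509182]), np.int64(33))
(array([146.32082215, 156.846129  , 168.37277307]), np.int64(47))
t 13.15 grip 0.954233248455365 0.0 [0.5079 0.2717 0.1269] [-0.2 -0.2 -0.4]
jaw top y mm [112.4 121.4 130.2] [1.7 0.5 0.4] 35
336 224 406 282
d [0.0008, -0.0008, 0.002] turn [-0.0, 0.0017, 0.0017] deg 0.1
d [0.0008, -0.0008, 0.002] turn [-0.0027, -0.0, -3.1399] deg 179.9
pos [0.5079 0.2716 0.127 ] q [ 0.19  0.51 -0.96  1.7   0.45  1.17  0.8 ] F [0.3 1.  0.2] grip 0.948 0.0 t 13.35
blue n 19 Y pct [0.1102 0.1119 0.1231 0.1288 0.1314] yellow n 5 [0.0962 0.1075 0.1138]
tray x,y 0.0013 0.0523 [0.117 0.113] 6.7
```

View pics/j2.png

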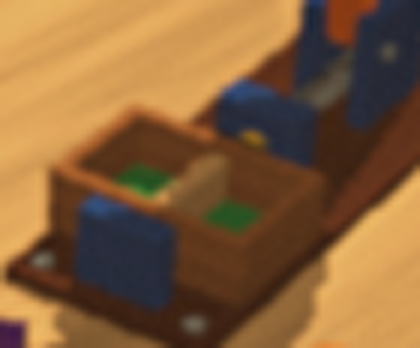

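The jaw (crop 265,120) now stands right behind the tray, with its plunger (255,138) still out. From here I squeeze in steps.

Call:
{"fn": "move_arm", "kwargs": {
  "plan": [
    {"delta_pos":[0,0,0],"turn":[0,0,0],"fingers":0.2},
    {"delta_pos":[0,0,0],"turn":[0,0,0],"fingers":0.3},
    {"delta_pos":[0,0,0],"turn":[0,0,0],"fingers":0.38},
    {"delta_pos":[0,0,0],"turn":[0,0,0],"fingers":0.44},
    {"delta_pos":[0,0,0],"turn":[0,0,0],"fingers":0.44},
    {"delta_pos":[0,0,0],"turn":[0,0,0],"fingers":0.44}
  ]
}}

```text
clock: 14.15
position: [0.509, 0.2697, 0.1273]
ee_rot: [-0.057, 0.998, -0.001, 0.001]
ft_force: [-0.0, -7.0, 5.9]
grip_width: 0.556
grasp_force: 3.6
```

```bash
python3 jm2.py; python3 jm.py|tail -2
```

```text
t 14.15 grip 0.5558246468184178 3.605394704718492 [0.509  0.2697 0.1273] [-0.  -7.   5.9]
jaw top y mm [104.6 113.9 122.4] [1.3 0.5 0. ] 37
blue n 20 Y pct [0.1045 0.1056 0.1128 0.1191 0.1231] yellow n 6 [0.073  0.0976 0.1062]
tray x,y 0.0024 0.0502 [0.116 0.112] 6.0
```

Call:
{"fn": "move_arm", "kwargs": {
  "plan": [
    {"delta_pos":[0,0,0],"turn":[0,0,0],"fingers":0.47},
    {"delta_pos":[0,0,0],"turn":[0,0,0],"fingers":0.5},
    {"delta_pos":[0,0,0],"turn":[0,0,0],"fingers":0.5},
    {"delta_pos":[0,0,0],"turn":[0,0,0],"fingers":0.5}
  ]
}}

```text
clock: 14.9
position: [0.509, 0.2697, 0.1273]
ee_rot: [-0.057, 0.998, -0.001, 0.001]
ft_force: [0.9, -8.5, 5.8]
grip_width: 0.504
grasp_force: 3.7
```

```bash
python3 jm2.py; python3 jm.py|tail -2
```

```text
t 14.9 grip 0.5037223376801764 3.723662942647934 [0.509  0.2697 0.1273] [ 0.9 -8.5  5.8]
jaw top y mm [103.9 111.8 120.5] [0.5 0.2 0. ] 35
blue n 15 Y pct [0.1027 0.1054 0.1105 0.1181 0.1206] yellow n 5 [0.0714 0.091  0.099 ]
tray x,y 0.0019 0.0504 [0.116 0.111] 6.9
```

Call:
{"fn": "move_arm", "kwargs": {
  "plan": [
    {"delta_pos":[0,0,0],"turn":[0,0,0],"fingers":0.53},
    {"delta_pos":[0,0,0],"turn":[0,0,0],"fingers":0.56},
    {"delta_pos":[0,0,0],"turn":[0,0,0],"fingers":0.56},
    {"delta_pos":[0,0,0],"turn":[0,0,0],"fingers":0.56}
  ]
}}

```text
clock: 15.65
position: [0.5092, 0.2689, 0.1273]
ee_rot: [-0.056, 0.998, -0.002, 0.001]
ft_force: [0.7, -10.1, 8.1]
grip_width: 0.442
grasp_force: 5.6
```

```bash
python3 jm2.py j3; python3 jm.py|tail -2
```

```text
t 15.65 grip 0.4416220924350128 5.645796228200197 [0.5092 0.2689 0.1273] [  0.7 -10.1   8.1]
jaw top y mm [102.2 110.  117.6] [0.4 0.3 0.4] 32
336 224 406 282
blue n 14 Y pct [0.0991 0.1021 0.1095 0.1182 0.1212] yellow n 2 [0.0725 0.0837 0.0948]
tray x,y 0.0007 0.051 [0.119 0.113] 6.3
```

View pics/j3.png

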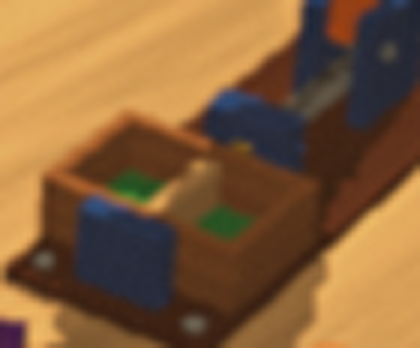

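Call:
{"fn": "move_arm", "kwargs": {
  "plan": [
    {"delta_pos":[0,0,0],"turn":[0,0,0],"fingers":0.58},
    {"delta_pos":[0,0,0],"turn":[0,0,0],"fingers":0.61},
    {"delta_pos":[0,0,0],"turn":[0,0,0],"fingers":0.61},
    {"delta_pos":[0,0,0],"turn":[0,0,0],"fingers":0.61}
  ]
}}

```text
clock: 16.4
position: [0.509, 0.2704, 0.1278]
ee_rot: [-0.057, 0.998, -0.001, 0.002]
ft_force: [0.6, -3.6, 7.8]
grip_width: 0.403
grasp_force: 39.3
```

```bash
python3 jm2.py; python3 - <<'E'
from h import *
from meas2 import cast
# tray rim far/near edges & anvil relative, via scene image profile along clamp line x=-0.02..0.02
c=shot('scene')
for x,z in((.0,.048),(-.035,.048),(.035,.048),(.0,.033)):
    ys=np.arange(-.02,.16,.004); row=[]
    for y in ys:
        u,v=proj(c,cl(x,y,z)); row.append(c['color'][int(round(v)),int(round(u))])
    print(x,z,' '.join(f"{int(1000*y)}:{r[0]},{r[1]},{r[2]}" for y,r in zip(ys,row)))
E
```

```text
t 16.4 grip 0.4028050131402027 39.33829644589423 [0.509  0.2704 0.1278] [ 0.6 -3.6  7.8]
jaw top y mm [ 96.9 106.8 114.5] [0.6 0.8 0.3] 41
0.0 0.048 -20:41,45,60 -16:42,46,62 -12:41,47,65 -8:40,48,68 -4:41,47,66 0:92,65,61 4:92,65,61 8:158,113,53 12:119,126,56 16:119,126,56 20:105,107,52 23:167,134,69 28:149,121,61 32:149,121,61 36:141,98,51 39:113,72,37 44:113,72,37 48:104,65,34 52:131,89,47 55:168,116,60 60:168,116,60 64:126,83,43 67:108,62,30 72:108,62,30 76:108,62,31 80:89,54,32 84:58,44,43 88:48,43,51 92:40,44,60 96:40,44,60 99:40,44,59 104:41,44,60 108:41,46,63 112:42,48,66 116:41,47,65 120:43,50,68 124:45,50,68 128:73,49,48 132:73,49,48 136:98,50,27 140:101,54,31 144:101,51,27 148:101,54,34 152:83,50,42 156:83,50,42
-0.035 0.048 -20:90,51,25 -16:94,55,27 -12:95,55,27 -8:92,53,26 -4:97,55,26 0:144,81,37 4:162,91,41 8:158,90,41 12:140,79,35 16:86,50,25 20:86,50,25 23:84,49,23 28:86,50,23 32:87,50,25 36:88,51,26 39:86,50,24 44:86,49,24 48:91,54,27 52:91,54,27 55:94,54,27 60:94,54,26 64:91,53,26 67:93,53,26 72:131,74,36 76:131,74,36 80:191,122,62 84:205,139,73 88:223,166,92 92:224
[... 696 characters left out ...]
18 124:66,38,22 128:64,35,19 132:65,36,18 136:66,37,20 140:65,35,17 144:66,37,23 148:57,38,36 152:57,38,36 156:46,42,51
0.0 0.033 -20:40,45,60 -16:40,45,60 -12:39,44,59 -8:39,43,59 -4:40,44,59 0:39,43,58 4:42,46,62 8:40,48,69 12:40,48,69 16:42,48,68 20:75,56,59 23:80,55,46 28:146,95,51 32:125,81,42 36:131,90,50 39:131,90,50 44:126,89,49 48:127,88,48 52:119,82,47 55:133,93,51 60:125,87,48 64:128,89,49 67:128,89,49 72:130,91,49 76:130,91,50 80:130,91,50 84:114,75,40 88:96,57,27 92:98,57,28 96:99,57,27 99:100,61,28 104:100,61,28 108:73,59,44 112:42,45,58 116:42,45,58 120:41,45,60 124:40,45,61 128:44,49,66 132:43,49,68 136:41,47,65 140:41,47,65 144:45,48,62 148:48,51,63 152:67,59,55 156:71,63,54
```

Call:
{"fn": "move_arm", "kwargs": {
  "plan": [
    {"delta_pos":[0,0,0],"turn":[0,0,0],"fingers":0.585},
    {"delta_pos":[0,0,0],"turn":[0,0,0],"fingers":0.57},
    {"delta_pos":[0,0,0],"turn":[0,0,0],"fingers":0.57},
    {"delta_pos":[0,0,0],"turn":[0,0,0],"fingers":0.57}
  ]
}}

```text
clock: 17.15
position: [0.5091, 0.2695, 0.1274]
ee_rot: [-0.057, 0.998, -0.002, 0.001]
ft_force: [1.2, -7.6, 7.5]
grip_width: 0.428
grasp_force: 4.0
```

```bash
sed -i 's/range(4)/range(8)/' jm2.py; python3 jm2.py
```

```text
t 17.15 grip 0.42836691003039085 4.011639207601547 [0.5091 0.2695 0.1274] [ 1.2 -7.6  7.5]
jaw top y mm [ 97.8 108.2 115.5] [0.8 0.4 0. ] 34
```

Call:
{"fn": "move_arm", "kwargs": {
  "plan": [
    {"delta_pos":[0,0,0],"turn":[0,0,0],"fingers":0.4},
    {"delta_pos":[0,0,0],"turn":[0,0,0],"fingers":0.2},
    {"delta_pos":[0,0,0],"turn":[0,0,0],"fingers":0.05},
    {"delta_pos":[0,0,0],"turn":[0,0,0],"fingers":0.05},
    {"delta_pos":[0,0,0],"turn":[0,0,0],"fingers":0.05}
  ]
}}

```text
clock: 18.18
position: [0.5079, 0.2718, 0.127]
ee_rot: [-0.058, 0.998, 0.0, 0.001]
ft_force: [0.8, 0.9, -0.4]
grip_width: 0.947
grasp_force: 0.0
```

```bash
python3 jm2.py
```

```text
t 18.175 grip 0.946806917033486 0.0 [0.5079 0.2718 0.127 ] [ 0.8  0.9 -0.4]
jaw top y mm [104.1 111.8 119.5] [0.7 0.4 0.2] 29
```

Call:
{"fn": "move_arm", "kwargs": {
  "plan": [
    {"delta_pos":[0,0,0],"turn":[0,0,0],"fingers":0.2},
    {"delta_pos":[0,0,0],"turn":[0,0,0],"fingers":0.28},
    {"delta_pos":[0,0,0],"turn":[0,0,0],"fingers":0.34},
    {"delta_pos":[0,0,0],"turn":[0,0,0],"fingers":0.38},
    {"delta_pos":[0,0,0],"turn":[0,0,0],"fingers":0.38},
    {"delta_pos":[0,0,0],"turn":[0,0,0],"fingers":0.38}
  ]
}}

```text
clock: 19.32
position: [0.5088, 0.2694, 0.1272]
ee_rot: [-0.057, 0.998, -0.002, 0.001]
ft_force: [0.0, -8.9, 6.8]
grip_width: 0.619
grasp_force: 4.4
```

```bash
python3 jm2.py
```

```text
t 19.325 grip 0.619048105948388 4.425020712660626 [0.5088 0.2694 0.1272] [ 0.  -8.9  6.8]
jaw top y mm [102.4 109.9 116.4] [0.5 0.3 0.1] 31
```

Call:
{"fn": "move_arm", "kwargs": {
  "plan": [
    {"delta_pos":[0,0,0],"turn":[0,0,0],"fingers":0.41},
    {"delta_pos":[0,0,0],"turn":[0,0,0],"fingers":0.44},
    {"delta_pos":[0,0,0],"turn":[0,0,0],"fingers":0.46},
    {"delta_pos":[0,0,0],"turn":[0,0,0],"fingers":0.46},
    {"delta_pos":[0,0,0],"turn":[0,0,0],"fingers":0.46}
  ]
}}

```text
clock: 20.35
position: [0.5092, 0.2687, 0.1274]
ee_rot: [-0.056, 0.998, -0.002, 0.001]
ft_force: [-0.5, -12.5, 9.1]
grip_width: 0.546
grasp_force: 5.9
```

```bash
python3 jm2.py j4
```

```text
t 20.35 grip 0.546141744180689 5.913241237867624 [0.5092 0.2687 0.1274] [ -0.5 -12.5   9.1]
jaw top y mm [ 98.1 107.1 114.5] [1.3 0.5 0.4] 37
336 224 406 282
```

View pics/j4.png

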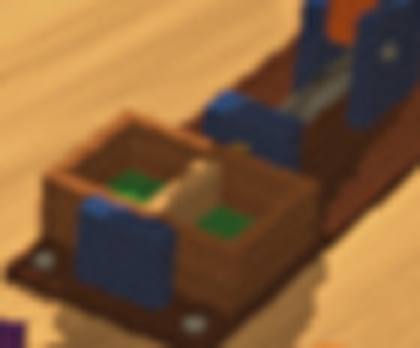

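Call:
{"fn": "move_arm", "kwargs": {
  "plan": [
    {"delta_pos":[0,0,0],"turn":[0,0,0],"fingers":0.48},
    {"delta_pos":[0,0,0],"turn":[0,0,0],"fingers":0.5},
    {"delta_pos":[0,0,0],"turn":[0,0,0],"fingers":0.5},
    {"delta_pos":[0,0,0],"turn":[0,0,0],"fingers":0.5},
    {"delta_pos":[0,0,0],"turn":[0,0,0],"fingers":0.5}
  ]
}}

```text
clock: 21.38
position: [0.5094, 0.2683, 0.1274]
ee_rot: [-0.056, 0.998, -0.003, 0.001]
ft_force: [-0.8, -13.1, 10.4]
grip_width: 0.498
grasp_force: 6.6
```

```bash
python3 jm2.py; python3 jm.py | tail -2
```

```text
t 21.375 grip 0.4979221546266222 6.5805526077747345 [0.5094 0.2683 0.1274] [ -0.8 -13.1  10.4]
jaw top y mm [ 97.3 106.2 114.4] [1.1 0.3 0.1] 33
blue n 17 Y pct [0.0952 0.0983 0.1039 0.1123 0.1131] yellow n 1 [0.075 0.075 0.075]
tray x,y 0.0019 0.0476 [0.116 0.108] 5.4
```

Call:
{"fn": "move_arm", "kwargs": {
  "plan": [
    {"delta_pos":[0,0,0],"turn":[0,0,0],"fingers":0.51},
    {"delta_pos":[0,0,0],"turn":[0,0,0],"fingers":0.52},
    {"delta_pos":[0,0,0],"turn":[0,0,0],"fingers":0.52},
    {"delta_pos":[0,0,0],"turn":[0,0,0],"fingers":0.52},
    {"delta_pos":[0,0,0],"turn":[0,0,0],"fingers":0.52},
    {"delta_pos":[0,0,0],"turn":[0,0,0],"fingers":0.52}
  ]
}}

```text
clock: 22.58
position: [0.5095, 0.2681, 0.1275]
ee_rot: [-0.056, 0.998, -0.003, 0.001]
ft_force: [-1.4, -14.0, 11.9]
grip_width: 0.484
grasp_force: 7.0
```

```bash
python3 jm2.py; python3 -c "
from workcell import get_obs
print(get_obs()['joint_velocities'].round(4))"
```

```text
t 22.575 grip 0.4841953245442637 6.990190297365189 [0.5095 0.2681 0.1275] [ -1.4 -14.   11.9]
jaw top y mm [ 97.4 105.9 114.3] [0.7 0.2 0.1] 34
[-0.0013 -0.0004 -0.0013 -0.0009 -0.0008  0.0013 -0.0005]
```

```bash
python3 -c "
from workcell import hand_in
print(hand_in())"
```

```text
the job is handed in; nothing more can be done
None
```

I handed the job in at about 23 s with the trigger still held squeezed, but `hand_in()` returned no verdict: the tray sits flat against the fixed jaw with its divider in line, and I estimate from jaw travel and trigger force that the plunger has sunk 6.5–7.5 mm (wanted about 8, allowed 4.5–11.8).

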